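Let the ratchet brake lever off

ROBOT

A 6-joint arm with a two-finger parallel gripper is mounted at the origin on the work surface. World frame = base frame: x ahead of the robot, y to its left, z up, the work surface at z = 0. Lengths are in mm, angles in rad, forces in N, time in s.
With the tool pointing down it reaches from about 275 to 725 mm from the base axis. Payload 5.6 kg.
Tool frame: the origin (TCP) lies at the very end of the fingers, on their centre line; the grasp point (between the pads) lies 19 mm behind it (bot.grip_point_offset is the distance from the TCP to the grasp point, in mm); z points along the fingers, x is the direction in which the jaws open and shut, and the axes are right-handed (so a half turn about z gives the same grasp; the last joint's range is limited). The gripper opens to 85 mm and grips with 20 to 120 N. Pads are 22 mm wide; open, the fingers measure 114 mm over their backs; the gripper's body (76 mm by 85 mm) begins 54 mm behind the grasp point. The pads swing forward as they close: fully open they stand 13 mm farther back than shut.
Start: joints at [1.627, 0.255, 0.108, 0, -1.424, -0.285], TCP at [124.717, 535.666, 231.283] pointing down, gripper open.
Joint ranges: [-2.95, 2.95], [-1.21, 1.97], [-1.09, 1.5], [-2.87, 1.71], [-2.94, -0.07], [-3.05, 3.05]. Speed limits (rad/s): [2.57, 2.57, 3.14, 3.14, 3.14, 3.14].

INTERFACE

Orientations are given as a unit quaternion [w, x, y, z].
In Python, from bench import bot, optics, ticket, models gives the robot as it stands.
- The arm moves only by the tool step_arm, never from a script. Its argument "steps" is one flat list of numbers, 5 for each row, row after row: the shift along the tool's x, y, z in m, then the turn about the tool's z in degrees, then the finger opening in m, from 0 to 0.0854. In form: [x, y, z, yaw, gripper, x, y, z, yaw, gripper, ...]. A call has 1 to 8 rows; each row shifts and turns the commanded pose from where the row before left it, along the tool's axes as they then stand; what a row does not reach is not made up. A row lasts 1/10 s, in which the tool goes at most 50 mm and 8.59 degrees, less where a joint would pass 70% of its speed; a pose out of reach is approached as far as the arm can. A call with a gripper value outside its range is refused whole. The fingers move at their own pace and stop on an object; "squeeze" is the grip in N (left out, the last holds). Time passes only in rows, so rows that do not move let the fingers close. It gives the time, the measured TCP pose, the force and the opening at its end, in the units of the state.
- bot.get_state(): the state, without advancing time (a new reading comes with each control period).
- optics.get_image(name): name is "scene" or "top"; returns a dict with "img" (384x512x3 uint8, blue, green, red), "depth" (384x512 float32, mm along the optical axis (not along the pixel's ray), 0 where there is no reading), "vfov" (degrees; the focal length in pixels is half the picture's height over the tangent of half this angle, whatever the lens; pixels are square), "cx", "cy" (the principal point, pixels), "pose" (4x4, takes a point from camera to world coordinates). Camera axes: x right, y down, z forward; pixel columns grow to the right and rows downward; lengths in mm; the calibration is good to about 2 mm. A picture is of the moment at which its call begins.
- ticket.finish_job(): hands the job in, once; it reports no verdict.
Trained networks look in the newest picture that a camera, given by its name, has taken for a name from the list of things; names that differ only in an ending like _2 or _b are one class to them, and where a whole thing is asked for, a point or a joint stands for the part that bears it (a point fixed in the world has none). Each returns a list of dicts, best first, with "confidence" (0 to 1); they miss things now and then, are a little off and sometimes report something else, mostly with a low value. They report only what shows in the picture. A call takes as long as a camera call.
- models.look_for(camera, target): "bbox" ([left, top, right, bottom] in pixels, round what is visible of it).
- models.outline_of(camera, target): "region" (384x512 bool, what is visible of it) and "bbox" ([left, top, right, bottom] in pixels, round what is visible of it).
The state is a dict: "t": time; "qpos": joint angles; "qvel": joint speeds; "joint_efforts": joint torques, N m; "position": TCP position; "tool_rot": TCP orientation; "contact_force": force on the tool from outside, world axes, zero at the start; "ft_torque": the same for the moment, N m; "grip_width": finger opening in mm.
Only numpy, scipy, OpenCV 4.12 (cv2) and the standard library are available. Lean on these libraries where they do the work, as an engineer would, in place of code of your own. Each camera call takes 0.05 s, during which the arm holds its last target. There are 200 camera calls.

TASK

Let off the hand-brake lever that is bolted to the board on the bench: press down the thumb latch on top of its grip to free the pawl, and keep it pressed while you push the lever down past its teeth until it lies fully home on its rubber stop; then take your hand away so that the latch springs back up. Only press and push with the fingertips: do not grip, force or pull up the lever, and leave the jar, the can and the wrench where they stand.

Things in the scene. Friction and masses are not known exactly. Their poses are not given: they have to be found in the camera images.
- brake_mount: Fixed steel mounting of the brake lever on a plywood board 330 x 150 x 18 mm. Origin on the bench below the pivot (9 mm beside the lever); x points along the lever as seen from above, z up; the lever swings in this x-z plane. An upright plate has a toothed quadrant (64 mm radius about the pivot, 8 teeth 7 mm deep, 0.122 rad apart). A rubber stop stands 108 mm along x under the lever. Does not move.
- pivot (a point): Pivot of the lever, 101 mm above the bench; the lever turns about the horizontal line through it, along the y axis of brake_mount.
- latch_pad (a point): Where to press: middle of the top face of the thumb latch, a steel plate 70 x 26 mm on top of the lever at the grip, hinged at its end nearer the pivot, 45 mm from this point; the free end is 25 mm farther out. Latch up: 231 mm along the lever from the pivot, 37 mm above its centre line, plate sloping 0.2 rad to the lever, free end high. Fully pressed: 9 mm lower, plate parallel to the lever.
- grip_end (a point): Outer end of the lever's black rubber grip (round, 30 mm thick, 116 mm long), on its centre line, 316 mm from the pivot.
- brake_lever (a joint): Lever angle above level, rad: 0 = level, home on its rubber stop (which gives a little); starts at 0.50 to 0.70; grows as it is pulled up (limit 0.85). With the pawl in the teeth it cannot go down (at most to the next tooth, 0.122 rad). With the pawl free it is stiff: it stays where it is left, and 4 to 7 N at latch_pad, square to the lever, push it down.
- latch (a joint): Turn of the thumb latch, rad: 0 = up (pawl in the teeth), 0.20 = pressed to its end stop; from about 0.11 the pawl is clear of the teeth. Its spring takes 2 N to start and 4.5 N at the end stop, at latch_pad. Let go, it springs back and the pawl drops into the teeth; while the pawl rests on the back of a tooth the latch may stand up to 0.1 down.
- jar: Clear jar with steel lid, 68 mm across, 85 mm high, loose on the bench beside the board; origin under its middle. To be left alone.
- oil_can: Oil can, 56 mm across, 150 mm high, loose on the bench near the pivot end of the board; origin under its middle. To be left alone.
- wrench: Steel wrench lying loose on the bench under the grip, across the lever, 180 mm long; origin under its middle. To be left alone.

How it is judged (in metres and radians):
On the way, in this order (a step that is already met when the one before it is completed fails the run):
1. the latch is pressed so that the pawl is free while the lever still stands up (value of joint latch above 0.13 rad and value of joint brake_lever above 0.3 rad), for 0.1 s.
2. the lever is down on its stop (value of joint brake_lever below 0.04 rad), for 0.1 s.
At the end, for the whole second after the job is handed in: Lever within 0.05 rad of its stop and at rest, latch sprung back to within 0.05 rad of up; jar, can and wrench within 20 mm of where they stood, jar and can upright (value of joint each of brake_lever, latch below 0.05 rad and velocity of joint brake_lever between -0.05 and 0.05 rad/s and distance of each of jar, oil_can, wrench from where it was at the start of the episode below 0.02 m and angle between each of jar, oil_can's own z axis and vertical below 0.1 rad); the robot touches nothing.
It fails at once if the lever is pulled up (value of joint brake_lever above 0.8 rad).
It fails at once if the lever or its mounting is gripped hard or forced (contact force between the fingers and brake_mount above 60 N).
It fails at once if the jar, the can or the wrench is lifted or shoved about (distance of any of jar, oil_can, wrench from where it was at the start of the episode above 0.03 m).
It also fails if it takes over 38 s, if anything falls off the work surface, if the arm or the gripper's body presses on something with over 40 N, if the wrist force passes 120 N, or if a joint passes its speed limit or range.

## Working session

There is one attempt and no reset: what is moved stays moved. The work goes in short steps, Python scripts to look and compute and a tool call to move; the robot and the scene stay as the last step left them, time stands still between calls to the robot, and variables do not carry over. Pictures are saved under pics/ and viewed, about 8 in all and at most 12, crops included, and the job is handed in when it is done.

Besides the shell and the picture viewer there is one more tool, called by a JSON object that holds its "name" and its "arguments", one argument or row to a line. step_arm: Moves the arm, as the interface text tells. Its arguments: {"type":"object","properties":{"steps":{"type":"array"},"squeeze":{"type":"number"}},"required":["steps"]}

```bash
mkdir -p pics; cat > h.py <<'E'
import numpy as np, cv2
from bench import bot, optics, ticket, models
def K(d):
    f=d["img"].shape[0]/2/np.tan(np.radians(d["vfov"])/2); return f,d["cx"],d["cy"]
def cloud(d):
    f,cx,cy=K(d); Z=d["depth"]; v,u=np.mgrid[:Z.shape[0],:Z.shape[1]]
    P=np.stack([(u-cx)/f*Z,(v-cy)/f*Z,Z],-1); T=np.array(d["pose"])
    return P@T[:3,:3].T+T[:3,3]
E
python3 - <<'E'
from h import *
print(bot.get_state())
ims=[]
for c in("top","scene"):
    d=optics.get_image(c); P=cloud(d); np.savez(c+".npz",P=P,Z=d["depth"],img=d["img"]); ims.append(d["img"])
    print(c,np.array(d["pose"])[:3,3])
    for n in("brake_mount","brake_lever","latch","latch_pad","grip_end","jar","oil_can","wrench"):
        r=models.outline_of(c,n)[:1]
        for o in r:
            m=o["region"]&(d["depth"]>0); q=P[m]
            print(n,round(o["confidence"],2),np.round(o["bbox"]),m.sum(),np.round(np.median(q,0)) if len(q) else 0,np.round(np.percentile(q,[2,98],axis=0)).tolist() if len(q) else 0)
    cv2.imwrite(f"pics/{c}0.png",cv2.resize(d["img"],(800,600)))
E
```

```text
{'t': 0.0, 'qpos': array([ 1.62659780e+00,  2.55737157e-01,  1.06986460e-01, -4.68924864e-04,
       -1.42391279e+00, -2.84615333e-01]), 'qvel': array([-8.36035364e-05,  2.19406736e-04, -2.86806534e-04, -2.06648237e-03,
       -2.00431401e-04, -5.64456281e-04]), 'joint_efforts': array([-9.63249295e-04, -3.86632633e+01,  2.37944573e+01,  5.36513865e+00,
       -6.03114124e-03, -5.95994678e-06]), 'position': array([124.57737147, 535.18372291, 230.39472904]), 'tool_rot': array([-7.28171287e-04, -6.21735301e-01,  7.83226845e-01, -6.28586297e-04]), 'contact_force': array([-0.44874188, -0.14201358,  0.33045484]), 'ft_torque': array([0.03099832, 0.00878675, 0.0144906 ]), 'grip_width': 85.52109017810382}
top [ 492.69471517  -46.08360834 1131.90327226]
brake_mount 0.56 [205. 186. 374. 257.] 8396 [ 560. -124.   25.] [[479.0, -293.0, 15.0], [639.0, 65.0, 286.0]]
brake_lever 0.66 [205. 194. 340. 226.] 1569 [572. -12. 254.] [[546.0, -190.0, 9.0], [600.0, 77.0, 294.0]]
latch 0.8 [243. 198. 271. 214.] 344 [573. -18. 263.] [[560.0, -43.0, 235.0], [587.0, 5.0, 285.0]]
latch_pad 0.81 [243. 198. 273. 2
[... 638 characters left out ...]
r 0.92 [242. 136. 297. 182.] 1038 [581.  -8. 243.] [[355.0, -366.0, 2.0], [600.0, 77.0, 293.0]]
latch 0.52 [250. 135. 274. 160.] 167 [578. -26. 253.] [[344.0, -381.0, 4.0], [588.0, 4.0, 284.0]]
latch_pad 0.63 [254. 135. 274. 155.] 147 [578. -26. 253.] [[560.0, -47.0, 222.0], [588.0, 4.0, 283.0]]
grip_end 0.92 [238. 135. 295. 188.] 957 [582.  -5. 246.] [[560.0, -126.0, 108.0], [600.0, 77.0, 293.0]]
jar 0.7 [184. 220. 214. 265.] 1121 [756. -38.  60.] [[721.0, -83.0, 3.0], [781.0, -25.0, 87.0]]
oil_can 0.88 [156. 144. 183. 193.] 971 [ 688. -321.   92.] [[659.0, -355.0, 8.0], [708.0, -314.0, 152.0]]
wrench 0.72 [236. 242. 311. 276.] 580 [629.  70.   8.] [[542.0, 44.0, 1.0], [707.0, 100.0, 10.0]]
```

View pics/top0.png

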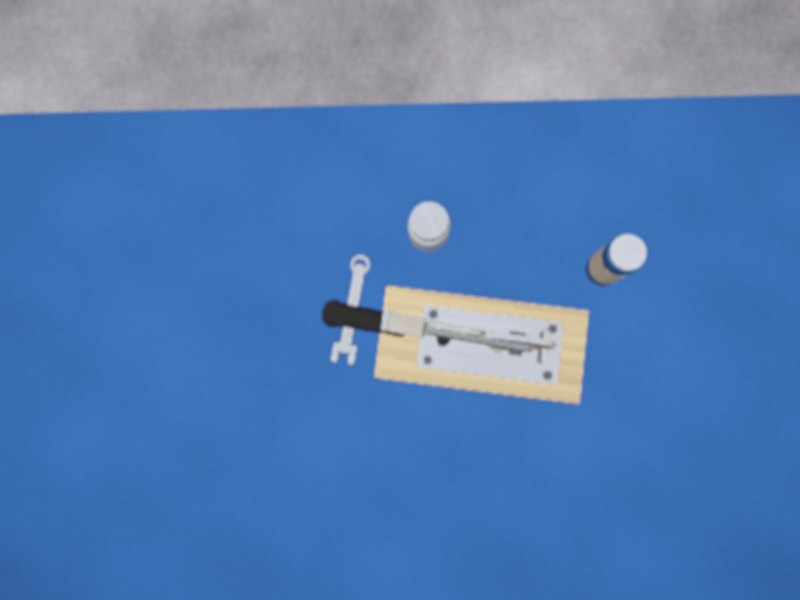

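View pics/scene0.png

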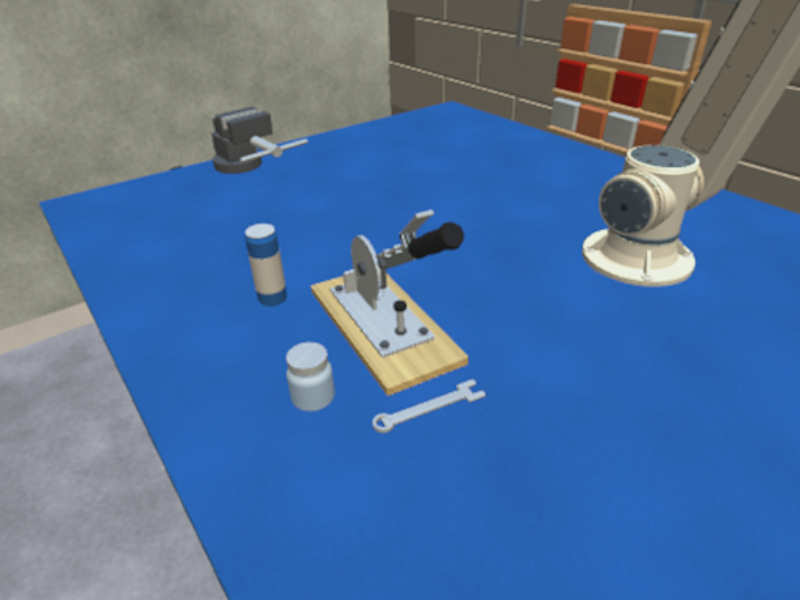

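```bash
python3 - <<'E'
from h import *
z=np.load("top.npz");P=z["P"]; Q=P.reshape(-1,3)[z["Z"].ravel()>0]
# board top
b=Q[(Q[:,2]>12)&(Q[:,2]<30)&(Q[:,1]>-310)&(Q[:,1]<60)&(Q[:,0]>450)&(Q[:,0]<670)]
print("board",cv2.minAreaRect(b[:,:2].astype(np.float32)))
# lever/grip/latch above 200
l=Q[(Q[:,2]>190)&(Q[:,1]>-110)&(Q[:,1]<90)&(Q[:,0]>500)&(Q[:,0]<650)]
for a in range(-100,90,10):
    s=l[(l[:,1]>=a)&(l[:,1]<a+10)]
    if len(s): print(a,len(s),np.round(np.percentile(s[:,0],[5,50,95])),np.round(np.percentile(s[:,2],[10,50,90])))
z=np.load("scene.npz");P=z["P"]; Q=P.reshape(-1,3)[z["Z"].ravel()>0]
l=Q[(Q[:,2]>190)&(Q[:,1]>-110)&(Q[:,1]<90)&(Q[:,0]>500)&(Q[:,0]<650)]
print("scene")
for a in range(-60,90,10):
    s=l[(l[:,1]>=a)&(l[:,1]<a+10)]
    if len(s): print(a,len(s),np.round(np.percentile(s[:,0],[5,50,95])),np.round(np.percentile(s[:,2],[10,50,90])))
E
```

```text
board ((559.9757690429688, -136.84136962890625), (330.1086730957031, 150.3022918701172), 81.79159545898438)
-90 2 [561. 562. 563.] [191. 191. 191.]
-80 34 [561. 568. 576.] [191. 194. 198.]
-70 31 [563. 569. 578.] [198. 203. 204.]
-60 36 [563. 570. 578.] [201. 207. 211.]
-50 55 [559. 571. 581.] [214. 235. 238.]
-40 65 [558. 571. 582.] [239. 245. 249.]
-30 67 [560. 572. 584.] [250. 254. 259.]
-20 83 [561. 573. 585.] [239. 265. 270.]
-10 87 [562. 572. 586.] [236. 275. 281.]
0 64 [563. 573. 587.] [242. 283. 285.]
10 82 [565. 578. 591.] [249. 257. 263.]
20 81 [565. 578. 592.] [255. 264. 269.]
30 79 [567. 579. 594.] [261. 271. 275.]
40 84 [569. 582. 595.] [271. 278. 284.]
50 94 [570. 583. 597.] [278. 288. 293.]
60 91 [570. 583. 599.] [285. 292. 296.]
70 63 [571. 584. 599.] [278. 284. 290.]
80 8 [578. 585. 591.] [274. 275. 276.]
scene
-60 19 [571. 574. 580.] [194. 199. 207.]
-50 67 [564. 576. 582.] [199. 226. 234.]
-40 57 [563. 576. 583.] [200. 231. 246.]
-30 37 [560. 577. 586.] [211. 252. 257.]
-20 52 [567. 584. 588.] [219. 239. 268.]
-10 54 [570. 586. 590.] [219. 242. 284.]
0 65 [566. 583. 591.] [227. 279. 284.]
10 32 [584. 591. 593.] [232. 246. 259.]
20 39 [584. 592. 595.] [238. 251. 265.]
30 42 [586. 593. 596.] [244. 259. 272.]
40 37 [588. 595. 596.] [249. 262. 275.]
50 43 [585. 596. 600.] [257. 279. 293.]
60 112 [577. 593. 602.] [275. 288. 293.]
70 117 [573. 588. 598.] [271. 278. 284.]
80 1 [586. 586. 586.] [273. 273. 273.]
```

{"name": "step_arm", "arguments": {
  "steps": [0, 0, -0.04, -4.9, 0, 0, 0, -0.04, 0, 0, 0, 0, -0.04, 0, 0, 0.0325, -0.035, 0, 0, 0, 0.0325, -0.035, 0, 0, 0, 0.0325, -0.035, 0, 0, 0, 0.0325, -0.035, 0, 0, 0, 0.0325, -0.035, 0, 0, 0]
}}

```text
t: 1.7
position: [275.5, 348.1, 351.6]
tool_rot: [0.0, -0.655, 0.756, 0.0]
contact_force: [1.4, 1.5, -0.8]
grip_width: 0.1
```

{"name": "step_arm", "arguments": {
  "steps": [0.0325, -0.035, 0, 0, 0, 0.0325, -0.035, 0, 0, 0, 0.0325, -0.035, 0, 0, 0, 0.0325, -0.035, 0, 0, 0, 0.0325, -0.035, 0, 0, 0, 0.0325, -0.035, 0, 0, 0, 0.0325, -0.035, 0, 0, 0, 0.0325, -0.035, 0, 0, 0]
}}

```text
t: 2.5
position: [515.6, 50.7, 351.5]
tool_rot: [0.0, -0.655, 0.756, -0.0]
contact_force: [0.8, 1.6, -0.0]
grip_width: -0.1
```

{"name": "step_arm", "arguments": {
  "steps": [0, 0, 0, 0, 0, 0, 0, 0, 0, 0]
}}

```text
t: 2.7
position: [515.1, 51.6, 350.7]
tool_rot: [-0.001, -0.654, 0.757, 0.0]
contact_force: [0.2, 0.5, 0.2]
grip_width: -0.2
```

{"name": "step_arm", "arguments": {
  "steps": [0.032, -0.0335, 0, 0, 0, 0.032, -0.0335, 0, 0, 0, 0, 0, 0.025, 0, 0, 0, 0, 0.025, 0, 0, 0, 0, 0, 0, 0]
}}

```text
t: 3.2
position: [570.1, -19.1, 298.0]
tool_rot: [-0.002, -0.655, 0.755, 0.002]
contact_force: [-0.2, 0.1, -0.3]
grip_width: -0.1
```

```bash
python3 - <<'E'
from h import *
s=bot.get_state(); print(s["position"],s["contact_force"])
d=optics.get_image("scene"); np.savez("s1.npz",P=cloud(d),Z=d["depth"])
a=cv2.resize(d["img"][80:220,200:340],(600,600),interpolation=cv2.INTER_CUBIC)
cv2.imwrite("pics/s1.png",a)
E
```

```text
[570.06175956 -19.14617999 297.99966588] [-0.19478458  0.08240146 -0.28206107]
```

View pics/s1.png

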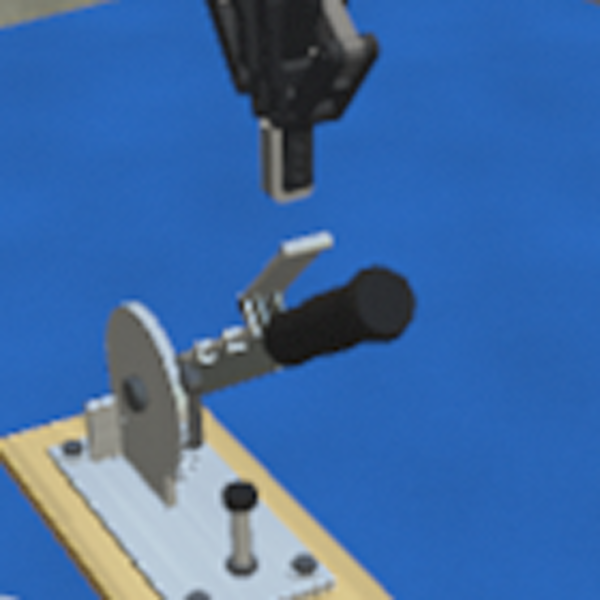

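{"name": "step_arm", "arguments": {
  "steps": [0, -0.002, 0.007, 0, 0, 0, 0, 0.007, 0, 0, 0, 0, 0.005, 0, 0, 0, 0, 0.003, 0, 0, 0, 0, 0.002, 0, 0, 0, 0, 0, 0, 0]
}}

```text
t: 3.85
position: [573.8, -20.7, 277.1]
tool_rot: [-0.0, -0.655, 0.756, 0.0]
contact_force: [-0.3, -0.5, 0.5]
grip_width: 0.2
```

{"name": "step_arm", "arguments": {
  "steps": [0, 0, 0.002, 0, 0, 0, 0, 0.002, 0, 0, 0, 0, 0.002, 0, 0, 0, 0, 0, 0, 0]
}}

```text
t: 4.25
position: [573.7, -20.7, 270.9]
tool_rot: [-0.0, -0.655, 0.756, 0.0]
contact_force: [0.5, -0.3, 0.6]
grip_width: 0.0
```

{"name": "step_arm", "arguments": {
  "steps": [0, 0, 0.002, 0, 0, 0, 0, 0, 0, 0]
}}

```text
t: 4.45
position: [573.8, -20.7, 269.0]
tool_rot: [-0.0, -0.655, 0.756, 0.0]
contact_force: [0.3, 0.2, -0.1]
grip_width: 0.4
```

{"name": "step_arm", "arguments": {
  "steps": [0, 0, 0.002, 0, 0, 0, 0, 0.001, 0, 0, 0, 0, 0, 0, 0]
}}

```text
t: 4.75
position: [573.9, -20.7, 266.2]
tool_rot: [-0.0, -0.655, 0.756, -0.0]
contact_force: [0.1, -0.1, -0.2]
grip_width: 0.1
```

{"name": "step_arm", "arguments": {
  "steps": [0, 0, 0.002, 0, 0, 0, 0, 0.001, 0, 0, 0, 0, 0, 0, 0]
}}

```text
t: 5.05
position: [574.1, -20.8, 263.6]
tool_rot: [0.0, -0.655, 0.756, -0.0]
contact_force: [0.7, -0.5, 2.9]
grip_width: 0.1
```

{"name": "step_arm", "arguments": {
  "steps": [-0.0015, 0, 0.0015, 0, 0, -0.0015, 0, 0.0015, 0, 0, -0.0015, 0, 0.0015, 0, 0, 0, 0, 0, 0, 0]
}}

```text
t: 5.45
position: [574.8, -16.1, 258.9]
tool_rot: [0.0, -0.655, 0.756, -0.0]
contact_force: [-0.5, -0.5, 4.2]
grip_width: 0.0
```

{"name": "step_arm", "arguments": {
  "steps": [-0.001, 0, 0.0015, 0, 0, 0, 0, 0, 0, 0, 0, 0, 0, 0, 0]
}}

```text
t: 5.75
position: [574.9, -15.2, 257.9]
tool_rot: [0.0, -0.655, 0.756, -0.0]
contact_force: [0.2, -0.5, 5.6]
grip_width: 0.2
```

{"name": "step_arm", "arguments": {
  "steps": [-0.001, 0, 0.0015, 0, 0, 0, 0, 0, 0, 0, 0, 0, 0, 0, 0]
}}

```text
t: 6.05
position: [575.1, -14.3, 256.8]
tool_rot: [0.001, -0.655, 0.756, -0.001]
contact_force: [-0.4, -1.2, 8.1]
grip_width: -0.2
```

{"name": "step_arm", "arguments": {
  "steps": [-0.0035, 0, 0.0043, 0, 0, -0.0035, 0, 0.0043, 0, 0, -0.0035, 0, 0.0043, 0, 0, 0, 0, 0, 0, 0]
}}

```text
t: 6.45
position: [576.7, -3.4, 243.3]
tool_rot: [0.001, -0.655, 0.756, -0.0]
contact_force: [-0.7, 0.9, 6.1]
grip_width: -0.1
```

```bash
cat > th.py <<'E'
from h import *
import sys
u=np.array([.143,.990]); n=np.array([.99,-.143])
d=optics.get_image("scene"); P=cloud(d); Q=P.reshape(-1,3)[d["depth"].ravel()>0]
r=(Q[:,:2]-[549.5,-178])@u; lat=(Q[:,:2]-[549.5,-178])@n; z=Q[:,2]-101
# grip: fit its visible points as a cylinder about a line through the pivot
c=d["img"].reshape(-1,3)[d["depth"].ravel()>0]
m=(abs(lat)<20)&(np.hypot(r,z)>250)&(np.hypot(r,z)<312)&(c.max(1)<70)&(z>-60)
from scipy.optimize import minimize_scalar
f=lambda t:np.median(abs(np.hypot(z[m]*np.cos(t)-r[m]*np.sin(t),lat[m])-15))
ts=np.arange(-.1,.8,.005); v=[f(t) for t in ts]; i=int(np.argmin(v)); t=ts[i]
print(m.sum(),"theta",t,v[i])
s=r*np.cos(t)+z*np.sin(t); h=z*np.cos(t)-r*np.sin(t)
for a in range(186,262,8):
    k=(s>=a)&(s<a+8)&(abs(lat)<14)&(h>17)&(h<48)&(c.min(1)>90)
    if k.sum(): print(a,k.sum(),np.round(np.percentile(h[k],[20,50,90]),1))
np.set_printoptions(precision=1,suppress=True)
cv2.imwrite("pics/%s.png"%sys.argv[1],cv2.resize(d["img"][100:260,180:340],(600,600),interpolation=cv2.INTER_CUBIC))
E
python3 th.py s2
```

```text
937 theta 0.6400000000000007 28.323863157884745
234 8 [18.1 20.1 23.3]
242 13 [26.5 30.  40.4]
250 2 [34.1 34.9 35.8]
```

View pics/s2.png

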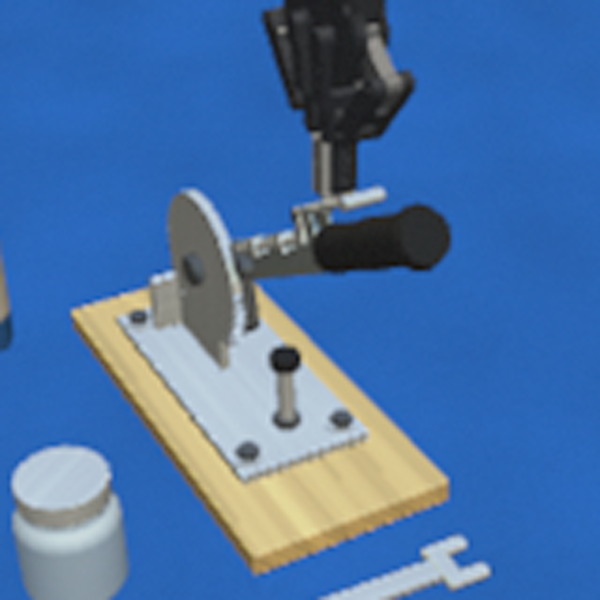

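{"name": "step_arm", "arguments": {
  "steps": [-0.0028, 0, 0.0043, 0, 0, -0.0028, 0, 0.0043, 0, 0, -0.0028, 0, 0.0043, 0, 0, -0.0028, 0, 0.0043, 0, 0, -0.0028, 0, 0.0043, 0, 0, -0.0028, 0, 0.0043, 0, 0]
}}

```text
t: 7.1
position: [579.1, 13.2, 218.1]
tool_rot: [0.001, -0.655, 0.756, -0.0]
contact_force: [-0.1, 0.5, 8.1]
grip_width: 0.2
```

{"name": "step_arm", "arguments": {
  "steps": [-0.0022, 0, 0.0046, 0, 0, -0.0022, 0, 0.0046, 0, 0, -0.0022, 0, 0.0046, 0, 0, -0.0022, 0, 0.0046, 0, 0, -0.0022, 0, 0.0046, 0, 0, -0.0022, 0, 0.0046, 0, 0]
}}

```text
t: 7.7
position: [581.1, 26.7, 190.4]
tool_rot: [0.001, -0.655, 0.756, -0.0]
contact_force: [-0.8, 2.0, 7.5]
grip_width: -0.5
```

{"name": "step_arm", "arguments": {
  "steps": [-0.0016, 0, 0.0048, 0, 0, -0.0016, 0, 0.0048, 0, 0, -0.0016, 0, 0.0048, 0, 0, -0.0016, 0, 0.0048, 0, 0, -0.0016, 0, 0.0048, 0, 0, -0.0016, 0, 0.0048, 0, 0]
}}

```text
t: 8.3
position: [582.5, 36.5, 161.4]
tool_rot: [0.001, -0.655, 0.756, -0.0]
contact_force: [-1.2, 2.3, 6.3]
grip_width: 0.0
```

{"name": "step_arm", "arguments": {
  "steps": [-0.0009, 0, 0.0046, 0, 0, -0.0009, 0, 0.0046, 0, 0, -0.0009, 0, 0.0046, 0, 0, -0.0009, 0, 0.0046, 0, 0, -0.0009, 0, 0.004, 0, 0, 0, 0, 0, 0, 0]
}}

```text
t: 8.9
position: [583.1, 41.3, 138.4]
tool_rot: [0.001, -0.655, 0.756, 0.0]
contact_force: [0.8, 3.3, 4.1]
grip_width: -0.4
```

{"name": "step_arm", "arguments": {
  "steps": [0, 0, 0.003, 0, 0, 0, 0, 0.003, 0, 0, 0, 0, 0.002, 0, 0, 0, 0, 0, 0, 0]
}}

```text
t: 9.3
position: [583.3, 41.5, 130.7]
tool_rot: [0.002, -0.655, 0.756, 0.0]
contact_force: [0.2, 3.1, 4.9]
grip_width: 0.1
```

{"name": "step_arm", "arguments": {
  "steps": [0, 0, 0.0015, 0, 0, 0, 0, 0, 0, 0]
}}

```text
t: 9.5
position: [583.3, 41.5, 129.3]
tool_rot: [0.002, -0.655, 0.756, 0.0]
contact_force: [0.6, 4.7, 5.7]
grip_width: -0.0
```

{"name": "step_arm", "arguments": {
  "steps": [0, 0, 0.0015, 0, 0, 0, 0, 0.001, 0, 0, 0, 0, 0, 0, 0]
}}

```text
t: 9.8
position: [583.4, 41.5, 128.8]
tool_rot: [0.002, -0.655, 0.756, -0.0]
contact_force: [-4.7, 5.8, 15.1]
grip_width: 0.1
```

{"name": "step_arm", "arguments": {
  "steps": [0, 0, 0.0015, 0, 0, 0, 0, 0, 0, 0]
}}

```text
t: 10.0
position: [583.5, 41.5, 128.6]
tool_rot: [0.003, -0.655, 0.755, -0.001]
contact_force: [-7.3, 6.2, 21.9]
grip_width: 0.1
```

{"name": "step_arm", "arguments": {
  "steps": [0, 0, 0, 0, 0, 0, 0, 0, 0, 0, 0, 0, -0.04, 0, 0, 0, 0, -0.05, 0, 0, 0, 0, -0.05, 0, 0, 0, 0, -0.04, 0, 0, 0, 0, 0, 0, 0]
}}

```text
t: 10.7
position: [584.3, 39.8, 310.7]
tool_rot: [0.004, -0.655, 0.756, -0.003]
contact_force: [-0.2, -0.1, 0.8]
grip_width: 0.2
```

```bash
python3 th.py s3; python3 - <<'E'
from h import *
print(bot.get_state()["contact_force"])
for c in("top","scene"):
    d=optics.get_image(c);P=cloud(d)
    for n in("jar","oil_can","wrench","grip_end"):
        for o in models.outline_of(c,n)[:1]:
            q=P[o["region"]&(d["depth"]>0)]; print(c,n,np.round(np.median(q,0)),np.round(np.percentile(q,[2,98],axis=0)).tolist())
E
```

```text
372 theta 0.005000000000000088 1.149463774596252
186 16 [28.9 30.2 31. ]
194 20 [30.4 31.  32.1]
202 18 [32.3 32.8 33.8]
210 21 [33.9 34.3 35.3]
218 21 [35. 36. 37.]
226 21 [37.2 37.7 38.7]
234 22 [38.2 39.  39.9]
242 23 [39.9 41.6 42.9]
250 25 [38.6 39.6 42.5]
[-0.06482357 -0.21449085 -0.7711649 ]
top jar [739. -55.  85.] [[715.0, -85.0, 3.0], [774.0, -23.0, 90.0]]
top oil_can [ 673. -327.  143.] [[652.0, -361.0, 8.0], [701.0, -311.0, 154.0]]
top wrench [555.  83.   9.] [[537.0, 70.0, 3.0], [573.0, 105.0, 13.0]]
top grip_end [570. -49. 116.] [[545.0, -197.0, 22.0], [588.0, 50.0, 139.0]]
scene jar [756. -38.  61.] [[722.0, -80.0, 7.0], [781.0, -25.0, 87.0]]
scene oil_can [ 688. -321.   93.] [[660.0, -355.0, 9.0], [708.0, -314.0, 152.0]]
scene wrench [628.  70.   8.] [[540.0, 44.0, 0.0], [707.0, 101.0, 10.0]]
scene grip_end [587.  48. 115.] [[560.0, -114.0, 91.0], [608.0, 129.0, 143.0]]
```

View pics/s3.png

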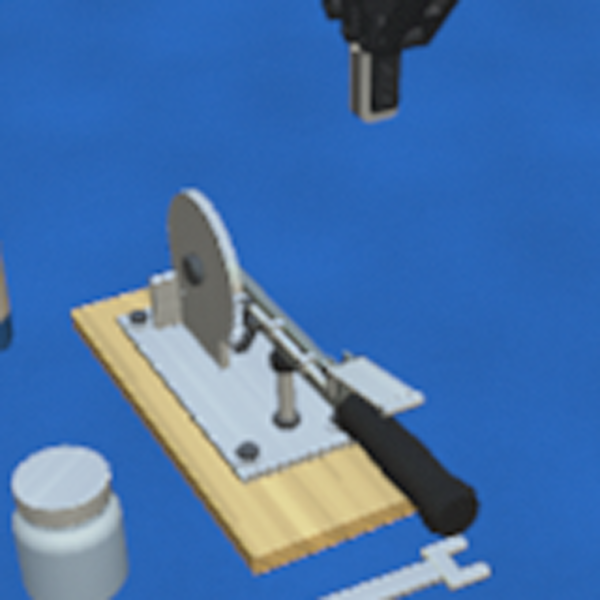

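```bash
python3 -c "
from bench import ticket; print(ticket.finish_job())"
```

```text
the job is handed in; nothing more can be done
None
```

The lever is down on its rubber stop and the latch has sprung back up. I handed the job in with about 27 s of the 38 s left. With the fingers shut, I pressed the latch down, pushed the lever down along its arc while keeping the latch pressed, and pushed to about 22 N on the stop. Then I lifted the hand straight up.

Last checks before handing in:
- **Lever:** the picture gives an angle of about 0.005 rad, so it is home.
- **Latch:** the plate slopes about 0.2 rad to the lever, which means it is fully up.
- **Jar, can and wrench:** their measured positions agree with the start to 1–2 mm in the scene camera. In the top camera the jar and can also agree. The wrench's median differs there, which I put down to the lowered lever and the hand hiding part of it.
- **Contact:** the hand is about 170 mm above the latch, and the force reading is under 1 N, so the robot is touching nothing.

One check did not work: while the fingers were on the latch, the lever-angle fit failed because the dark gripper spoiled it. I relied on the picture and the steady 4–8 N push force at that point, so the latch angle during the press was judged by eye, not measured.

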